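Sweep the chess discs into their scoop tray

ROBOT

A 7-joint arm with a two-finger parallel gripper is mounted at the origin on the work surface. World frame = base frame: x ahead of the robot, y to its left, z up, the work surface at z = 0. Lengths are in mm, angles in rad, forces in N, time in s.
With the tool pointing down it reaches from about 425 to 950 mm from the base axis. Payload 4.7 kg.
Tool frame: the origin (TCP) lies midway between the tips of the shut fingers; the grasp point (between the pads) lies 19 mm behind it; z points along the fingers, y is the line along which they close (so a half turn about z gives the same grasp; the last joint's range is limited). The gripper opens to 85 mm and grips with 20 to 120 N. Pads are 22 mm wide; open, the fingers measure 114 mm over their backs; the gripper's body (76 mm by 85 mm) begins 54 mm behind the grasp point. The pads swing forward as they close: fully open they stand 13 mm farther back than shut.
Start: joints at [1.203, 0.469, -0.049, 1.532, 0.024, 1.141, -0.082], TCP at [224.387, -636.631, 231.335] pointing down, gripper open.
Joint ranges: [-2.59, 2.59], [-0.33, 1.99], [-1.39, 1.29], [0.1, 2.45], [-1.04, 4.18], [0.21, 1.99], [-2.66, 2.66]. Speed limits (rad/s): [2.57, 2.57, 3.14, 3.14, 3.14, 3.14, 3.14].

INTERFACE

Orientations are given as a unit quaternion [x, y, z, w].
In Python, from workcell import bot gives the robot as it stands.
- The arm moves only by the tool jog_arm, never from a script. Its arguments are lists of equal length, an entry for each row: "slide": the shift along the tool's x, y, z in units of 400 mm (1.0 is 400 mm), a list of three; "delta_rot": the turn, a rotation vector about the tool's x, y, z in units of 360 degrees (1.0 is 360 degrees), a list of three; "hand": the finger opening in mm, from 0 to 85.4. A call has 1 to 8 rows; each row is the pose to reach, as a shift and turn from the pose commanded when the call began, along the tool's axes at that moment, turning the shorter way round; what a row does not reach only later rows make up. A row lasts 1/8 s, in which the tool goes at most 62.5 mm and 10.7 degrees, less where a joint would pass 70% of its speed; a pose out of reach is approached as far as the arm can. A call with a number of a shift or a turn outside -1 to 1 is refused whole. A call with a gripper value outside its range is refused whole. The fingers move at their own pace and stop on an object; "force" is the grip in N (left out, the last holds). Time passes only in rows, so rows that repeat a pose let the fingers close. It gives the time, the measured TCP pose, the force, the opening and the grip force at its end, in the units of the state.
- bot.read_state(): the state, without advancing time (a new reading comes with each control period).
- bot.get_image(name): name is "scene" or "side" or "wrist"; returns a dict with "image" (400x640x3 uint8, red, green, blue), "fov_y" (degrees; the focal length in pixels is half the picture's height over the tangent of half this angle, whatever the lens; pixels are square), "cx", "cy" (the principal point, pixels), "D" ([k1, k2, p1, p2, k3] as OpenCV has them; the pictures are not rectified), "rvec" (rotation vector, rad) and "tvec" (3), from world to camera coordinates, as OpenCV has them. Camera axes: x right, y down, z forward; pixel columns grow to the right and rows downward; lengths in mm; the calibration is good to about 2 mm. A picture is of the moment at which its call begins. There is no depth.
- bot.hand_in(): hands the job in; it is judged then, once.
The state is a dict: "time": time; "joint_positions": joint angles; "qd": joint speeds; "tau": joint torques, N m; "tool_pos": TCP position; "ee_rot": TCP orientation; "ft_force": force on the tool from outside, world axes, zero at the start; "torque": the same for the moment, N m; "finger_gap": finger opening in mm; "grasp_force": force on a finger pad.
Only numpy, scipy, OpenCV 4.12 (cv2) and the standard library are available. Lean on these libraries where they do the work, as an engineer would, in place of code of your own. Each camera call takes 0.05 s, during which the arm holds its last target. There are 200 camera calls.

TASK

Sweep the three loose wooden chess discs into the open front of the dark wooden tray with your fingertips, pushing them gently along the cabinet top until each lies flat and wholly inside, on the tray's floor. Only push them, never pinch or lift them, and leave the ashtray, cup, lighter, racket and phone stand where they are.

Things in the scene. Friction and masses are not known exactly. Their poses are not given: they have to be found in the camera images.
- piece1: one of three identical plain wooden chess discs, 34 mm across and 15 mm high, about 16 g, lying flat on the cabinet top (z = 0); origin at the centre of its underside, z axis up along the disc's axis. Its rim is upright between 3 and 12 mm height, the edges above and below are bevelled. It slides easily and stops when no longer pushed
- piece2: one of three identical plain wooden chess discs, 34 mm across and 15 mm high, about 16 g, lying flat on the cabinet top (z = 0); origin at the centre of its underside, z axis up along the disc's axis. Its rim is upright between 3 and 12 mm height, the edges above and below are bevelled. It slides easily and stops when no longer pushed
- piece3: one of three identical plain wooden chess discs, 34 mm across and 15 mm high, about 16 g, lying flat on the cabinet top (z = 0); origin at the centre of its underside, z axis up along the disc's axis. Its rim is upright between 3 and 12 mm height, the edges above and below are bevelled. It slides easily and stops when no longer pushed
- tray: dark wood scoop tray, fixed, 140 mm deep (its x) by 150 wide (y); open, wall-less front at -x. Origin: centre of underside, z up. Floor 2.5 mm thick, x = -50 to 64 mm; before it a bevelled lip, x = -70 to -50, slopes up from the cabinet top to the floor, so discs slide in. Walls 28 mm high at both sides (18 along the lip; inner faces y = +-69) and at the back (inner face x = 64)
- ashtray: round green glass ashtray, 84 mm across, 32 mm high, among the discs; origin at the centre of its underside; leave alone
- teacup: small white ceramic cup standing upright, 64 mm across at the rim, 45 mm high; origin at the centre of its underside; leave alone
- lighter: pocket lighter lying flat, 79 mm long (its x) by 24 mm by 12 mm high; origin at its underside, mid-length; leave alone
- racket: blue plastic mosquito racket lying flat, 31 to 34 mm high at the handle, 495 mm long along its x (handle end at -35 mm, head end at +460 mm), head 210 mm wide; origin at its underside near the handle's end; leave alone
- stand: folded aluminium phone stand lying flat, 112 mm long (its x) by 75 mm by 22 mm high; origin at the centre of its underside; leave alone

How it is judged:
By the outcome, as a careful person would: the job done as asked, in the order asked, and still so for the second after the job is handed in, with the robot touching nothing.
It also fails if it takes over 66 s, if anything falls off the work surface, if the arm or the gripper's body presses on something with over 40 N, if the wrist force passes 120 N, or if a joint passes its speed limit or range.

## Working session

There is one attempt and no reset: what is moved stays moved. The work goes in short steps, Python scripts to look and compute and a tool call to move; the robot and the scene stay as the last step left them, time stands still between calls to the robot, and variables do not carry over. Pictures are saved under pics/ and viewed, at most 10 in all, crops included, and the job is handed in when it is done.

Besides the shell and the picture viewer there is one more tool, called after "Call:" by a JSON object that holds its "fn" and its "kwargs", one argument or row to a line. jog_arm: Moves the arm, as the interface text tells. Shifts and turns lie within -1 to 1; 1 stands for 400 mm of shift or 360 degrees of turn. Its arguments: {"type":"object","properties":{"slide":{"type":"array","items":{"type":"array","items":{"type":"number","minimum":-1,"maximum":1}}},"delta_rot":{"type":"array","items":{"type":"array","items":{"type":"number","minimum":-1,"maximum":1}}},"hand":{"type":"array","items":{"type":"number"}},"force":{"type":"number"}},"required":["slide","delta_rot","hand"]}

```bash
mkdir -p pics
cat > h.py <<'E'
import numpy as np, cv2
from workcell import bot
def cam(n):
    d=bot.get_image(n); h=d["image"].shape[0]; f=h/2/np.tan(np.radians(d["fov_y"])/2)
    d["K"]=np.array([[f,0,d["cx"]],[0,f,d["cy"]],[0,0,1]]); d["D"]=np.array(d["D"],float)
    d["R"]=cv2.Rodrigues(np.array(d["rvec"],float))[0]; d["t"]=np.array(d["tvec"],float).ravel(); return d
def ray(d,px,z):
    p=cv2.undistortPoints(np.array(px,float).reshape(-1,1,2),d["K"],d["D"]).reshape(-1,2)
    v=np.c_[p,np.ones(len(p))]@d["R"]; c=-d["R"].T@d["t"]
    return c+v*((z-c[2])/v[:,2])[:,None]
def proj(d,P): return cv2.projectPoints(np.array(P,float).reshape(-1,1,3),d["R"],d["t"],d["K"],d["D"])[0].reshape(-1,2)
def save(d,n): cv2.imwrite("pics/"+n+".png",d["image"][:,:,::-1])
E
python3 - <<'E'
from h import *
for n in("scene","side"):
    d=cam(n); save(d,n+"0"); print(n,-d["R"].T@d["t"])
s=bot.read_state(); print(s["time"],s["tool_pos"],s["ee_rot"],s["ft_force"])
E
```

```text
scene [869.68007931 406.42759143 703.21855064]
side [485.90549477 645.2880772  475.3878968 ]
0.1 [ 224.14906093 -636.1350349   230.34575318] [ 9.85683491e-01  1.68603860e-01 -1.94769946e-04 -8.69700134e-04] [ 0.09854641  0.8544302  -0.04379655]
```

View pics/scene0.png

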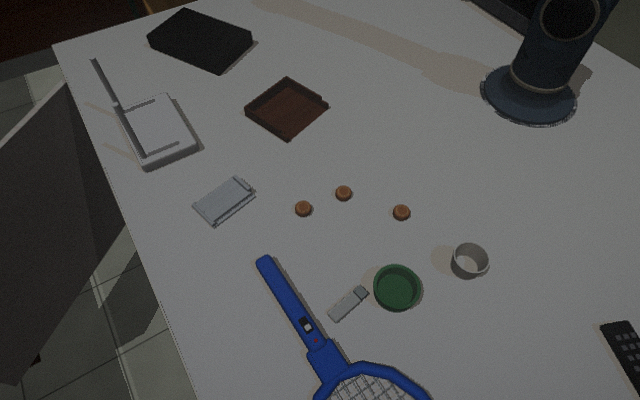

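View pics/side0.png

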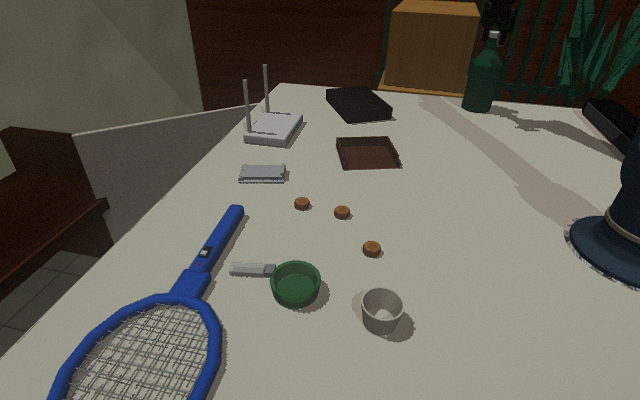

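Scene view: discs at about (303,208), (344,193), (401,212); tray around (287,108); ashtray (398,287), cup (470,260). Side view: discs at (302,203), (342,212), (372,249); tray at (368,152), with its open front seemingly towards the discs.

```bash
cat >> h.py <<'E'
def discs(d,amin=40):
    hsv=cv2.cvtColor(d["image"],cv2.COLOR_RGB2HSV)
    m=cv2.inRange(hsv,(3,100,90),(20,255,255)); n,l,st,c=cv2.connectedComponentsWithStats(m)
    return [(c[i].round(1),st[i,4],ray(d,[c[i]],9)[0].round(1)) for i in range(1,n) if amin<st[i,4]<900]
E
python3 - <<'E'
from h import *
o=[]
for n,sl in(("scene",(60,150,235,340)),("side",(130,175,325,410))):
    d=cam(n)
    for x in discs(d): print(n,*x)
    y0,y1,x0,x1=sl; o.append(cv2.resize(d["image"][y0:y1,x0:x1],(600,290),interpolation=cv2.INTER_CUBIC))
    for nm,px in (("tray px",{"scene":[(245,107),(287,77),(328,105),(289,141)],"side":[(336,139),(395,137),(400,167),(345,169)]}[n]),):
        for z in(0,28): print(nm,z,ray(d,px,z)[:,:2].round(0).tolist())
    if n=="scene": print("stand,handle,lighter,ash,cup",ray(d,[(193,208),(212,226),(256,190),(238,176),(263,256),(328,318),(368,290),(397,270),(470,245)],20)[:,:2].round().tolist())
cv2.imwrite("pics/crop.png",np.vstack(o)[:,:,::-1])
E
```

```text
scene [342.7 191. ] 73 [565.5  12.1   9. ]
scene [302.3 206. ] 83 [ 6.57e+02 -3.00e-01  9.00e+00]
scene [401.3 210. ] 74 [490.6 114.3   9. ]
tray px 0 [[626.0, -335.0], [481.0, -378.0], [447.0, -232.0], [588.0, -178.0]]
tray px 28 [[635.0, -305.0], [497.0, -347.0], [463.0, -206.0], [600.0, -155.0]]
stand,handle,lighter,ash,cup [[850.0, -106.0], [834.0, -47.0], [722.0, -79.0], [738.0, -132.0], [779.0, 64.0], [739.0, 226.0], [652.0, 221.0], [584.0, 218.0], [436.0, 249.0]]
side [414.9  89.2] 349 [ 416.4 -863.9    9. ]
side [301.4 200.7] 95 [ 6.599e+02 -4.000e-01  9.000e+00]
side [341.5 209.5] 100 [567.9  10.9   9. ]
side [371.5 246. ] 145 [493.4 112.7   9. ]
tray px 0 [[644.0, -350.0], [473.0, -408.0], [451.0, -224.0], [590.0, -179.0]]
tray px 28 [[635.0, -291.0], [474.0, -346.0], [453.0, -173.0], [584.0, -130.0]]
```

View pics/crop.png

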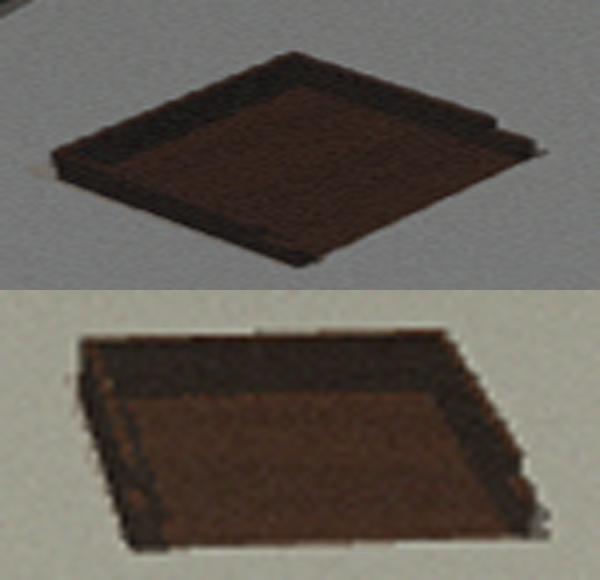

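Crop: the open front faces the discs (scene lip corners about (288,143) and (329,108); side (344,170) and (400,168)); back wall tops about (244,108)/(286,76) in scene.

Run:
```python
from h import *
for n,f,b in(("scene",[(287.5,143),(329.,108)],[(244.1,108.1),(286.3,76.1)]),("side",[(343.8,170.2),(400.5,168.2)],[(336.3,137.8),(388,136.2)])):
    d=cam(n); F=ray(d,f,0)[:,:2]; B=ray(d,b,28)[:,:2]
    c=(F.mean(0)+B.mean(0))/2; v=B.mean(0)-F.mean(0); w=F[0]-F[1]
    print(n,F.round(),B.round(),c.round(1),np.linalg.norm(v),np.linalg.norm(w),np.degrees(np.arctan2(v[1],v[0])),np.degrees(np.arctan2(w[1],w[0])))
```

```text
scene [[ 594. -175.]
 [ 450. -221.]] [[ 639. -303.]
 [ 497. -351.]] [ 545.  -262.4] 136.6375090111221 151.60281845804826 -70.58192647900268 17.942778626275032
side [[ 592. -172.]
 [ 450. -218.]] [[ 636. -299.]
 [ 493. -346.]] [ 542.8 -258.8] 135.11388873624998 149.64505863003347 -71.13070676816032 17.976729069702177
```

```bash
cat >> h.py <<'E'
from scipy.spatial.transform import Rotation as Ro
TC=np.array([544,-261.]); TA=np.radians(-71.5); M=np.array([[np.cos(TA),-np.sin(TA)],[np.sin(TA),np.cos(TA)]])
def w2t(p): return M.T@(np.asarray(p)[:2]-TC)
def t2w(p): return TC+M@np.asarray(p)
def jog(p,yaw,pos=None,rot=None):
    "slide, delta_rot to world point p with tool down, tool x at yaw deg"
    s=bot.read_state(); R0=Ro.from_quat(s["ee_rot"] if rot is None else rot); q=np.array(s["tool_pos"] if pos is None else pos)
    R1=Ro.from_matrix(np.c_[[np.cos(np.radians(yaw)),np.sin(np.radians(yaw)),0],[np.sin(np.radians(yaw)),-np.cos(np.radians(yaw)),0],[0,0,-1]])
    print("slide",(R0.inv().apply(np.array(p)-q)/400).round(4),"rot",((R0.inv()*R1).as_rotvec()/2/np.pi).round(4))
def behind(disc,target,back):
    "world TCP point 'back' mm behind disc, tool yaw for pushing along -x"
    d=np.array(target)-disc; d/=np.linalg.norm(d); return np.array(disc)-back*d, (np.degrees(np.arctan2(d[1],d[0]))+180)%360
E
python3 - <<'E'
from h import *
P1=np.array([492,113.5]); b,y=behind(P1,t2w((40,22)),42); print(b,y)
jog((530,-250,120),60); jog((b[0],b[1],60),y,(530,-250,120),Ro.from_matrix(np.c_[[.5,.866,0],[.866,-.5,0],[0,0,-1]]).as_quat())
d=cam("scene"); print(ray(d,[(398,287),(470,262)],16).round())
E
```

```text
[483.32844686 154.59506255] 101.9153044792356
slide [ 1.0418 -0.6569  0.2778] rot [-1.000e-04 -0.000e+00 -1.127e-01]
slide [ 0.8176 -0.6068  0.15  ] rot [ 0.      0.     -0.1164]
[[602. 243.  16.]
 [458. 274.  16.]]
```

Call:
{"fn": "jog_arm", "kwargs": {
  "slide": [
    [0.95,-0.6,0.27],
    [0.95,-0.6,0.27],
    [0.95,-0.6,0.27],
    [0.95,-0.6,0.27],
    [0.95,-0.6,0.27],
    [0.95,-0.6,0.27],
    [0.95,-0.6,0.27],
    [0.95,-0.6,0.27]
  ],
  "delta_rot": [
    [0,0,-0.1127],
    [0,0,-0.1127],
    [0,0,-0.1127],
    [0,0,-0.1127],
    [0,0,-0.1127],
    [0,0,-0.1127],
    [0,0,-0.1127],
    [0,0,-0.1127]
  ],
  "hand": [20,20,20,20,20,20,20,20]
}}

```text
time: 1.35
tool_pos: [505.3, -279.4, 122.8]
ee_rot: [0.865, 0.503, 0.001, -0.001]
ft_force: [-0.7, -0.5, 0.3]
finger_gap: 20.3
grasp_force: 0.0
```

Run:
```python
from h import *
jog((483.3,154.6,60),102); print(bot.read_state()["finger_gap"])
```

```text
slide [ 0.9153 -0.5847  0.1591] rot [ 0.     -0.0003 -0.1157]
20.328831626551306
```

Call:
{"fn": "jog_arm", "kwargs": {
  "slide": [
    [0.915,-0.585,0.03],
    [0.915,-0.585,0.03],
    [0.915,-0.585,0.03],
    [0.915,-0.585,0.03],
    [0.915,-0.585,0.03],
    [0.915,-0.585,0.03],
    [0.915,-0.585,0.1],
    [0.915,-0.585,0.159]
  ],
  "delta_rot": [
    [0,0,-0.1157],
    [0,0,-0.1157],
    [0,0,-0.1157],
    [0,0,-0.1157],
    [0,0,-0.1157],
    [0,0,-0.1157],
    [0,0,-0.1157],
    [0,0,-0.1157]
  ],
  "hand": [20,20,20,20,20,20,20,20]
}}

```text
time: 2.35
tool_pos: [483.3, 155.7, 59.9]
ee_rot: [0.629, 0.778, 0.002, -0.0]
ft_force: [-0.2, -0.3, 0.2]
finger_gap: 20.2
grasp_force: 0.0
```

Run:
```python
from h import *
for n in("scene","side"):
    for x in discs(cam(n)): print(*x)
b,y=behind(np.array([492,113.5]),t2w((40,22)),42); jog((b[0],b[1],8),y); print(bot.read_state()["tool_pos"])
```

```text
[342.6 191.1] 78 [565.8  12.1   9. ]
[302.5 206.5] 141 [657.3   1.1   9. ]
[401. 211.] 97 [492.6 115.8   9. ]
[449.4  93.6] 104 [ 283.9 -844.8    9. ]
[301.4 200.9] 95 [659.9   0.    9. ]
[341.2 209.5] 98 [568.5  11.1   9. ]
[371.2 246.9] 123 [493.6 115.3   9. ]
slide [0.0087 0.007  0.1244] rot [-0.0008  0.     -0.0003]
[481.53123394 150.69026862  57.7544408 ]
```

Call:
{"fn": "jog_arm", "kwargs": {
  "slide": [
    [0,0,0.06],
    [0,0,0.1],
    [0,0,0.11],
    [0,0,0.11],
    [0,0,0.11]
  ],
  "delta_rot": [
    [0,0,0],
    [0,0,0],
    [0,0,0],
    [0,0,0],
    [0,0,0]
  ],
  "hand": [20,20,20,20,20]
}}

```text
time: 3.08
tool_pos: [484.0, 150.1, 16.4]
ee_rot: [0.632, 0.775, 0.001, 0.0]
ft_force: [-0.1, -0.1, 0.3]
finger_gap: 20.3
grasp_force: 0.0
```

Run:
```python
from h import *
for i in range(2):
    print(bot.read_state()["tool_pos"]); d=cam("side")
o=[d["image"][215:275,320:440]]; o=cv2.resize(o[0],(780,390),interpolation=cv2.INTER_CUBIC); cv2.imwrite("pics/s2.png",o[:,:,::-1])
print(bot.read_state()["tool_pos"],proj(d,bot.read_state()["tool_pos"]))
```

```text
[484.03569227 150.06293875  16.40465491]
[484.01891637 150.082167    16.37721853]
[483.92412162 150.06169245  16.30036827] [[375.11126607 257.36517587]]
```

View pics/s2.png

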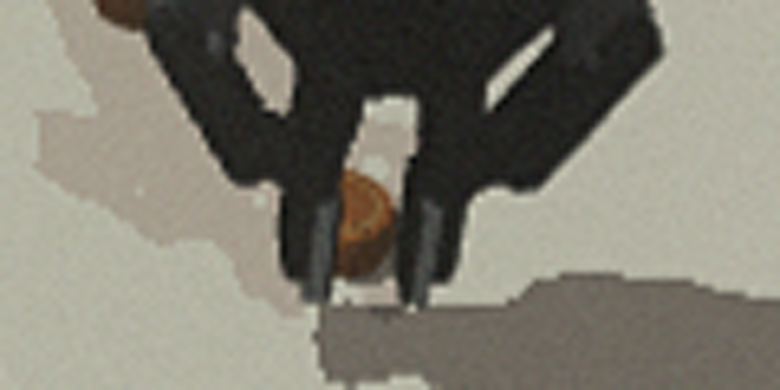

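Run:
```python
from h import *
P=np.array([492.7,114.3]); T=t2w((40,22)); b,y=behind(P,T,35); print(b,y,T,np.linalg.norm(T-P))
jog((*b,7),y)
s=bot.read_state(); e,y=behind(P,T,25); e=T-(P-e); jog((*e,7),y); print(Ro.from_quat(s["ee_rot"]).as_matrix()[:,0])
```

```text
[485.54386717 148.56061533] 101.79794470593936 [ 577.55530667 -291.95224377] 415.0196484941169
slide [-0.0045  0.0032  0.0233] rot [ 0.0002  0.     -0.0005]
slide [-1.067   0.0064  0.0233] rot [ 0.0002  0.     -0.0005]
[-2.01526417e-01  9.79483080e-01 -1.17616797e-05]
```

Call:
{"fn": "jog_arm", "kwargs": {
  "slide": [
    [0,0.004,0.0233],
    [-0.02,0.004,0.0233],
    [-0.04,0.004,0.0233],
    [-0.065,0.004,0.0233],
    [-0.095,0.004,0.0233],
    [-0.13,0.004,0.0233],
    [-0.165,0.004,0.0233],
    [-0.2,0.004,0.0233]
  ],
  "delta_rot": [
    [0,0,0],
    [0,0,0],
    [0,0,0],
    [0,0,0],
    [0,0,0],
    [0,0,0],
    [0,0,0],
    [0,0,0]
  ],
  "hand": [20,20,20,20,20,20,20,20]
}}

```text
time: 4.18
tool_pos: [501.4, 70.8, 6.4]
ee_rot: [0.632, 0.775, 0.0, 0.0]
ft_force: [0.2, 1.0, -0.1]
finger_gap: 19.7
grasp_force: 0.1
```

Run:
```python
from h import *
for n in("scene","side"):
    d=cam(n)
    for x in discs(d,15): print(n,*x)
save(d,"s3"); print(bot.read_state()["tool_pos"],bot.read_state()["ft_force"])
```

```text
scene [148.8   9.1] 17 [ 689.  -858.5    9. ]
scene [342.7 191.1] 68 [565.6  12.2   9. ]
scene [302.5 206.6] 143 [657.3   1.2   9. ]
side [398.7   6.2] 56 [  578.  -3449.4     9. ]
side [471.2  10.3] 157 [  -97.  -3409.4     9. ]
side [444.  93.] 137 [ 304.4 -846.7    9. ]
side [301.4 200.8] 94 [ 6.597e+02 -1.000e-01  9.000e+00]
side [340.6 209.6] 85 [569.7  11.6   9. ]
side [370.2 221.7] 64 [503.4  39.    9. ]
[501.52497909  69.55266852   6.23919186] [-0.02259422 -0.23116092 -0.31303762]
```

View pics/s3.png

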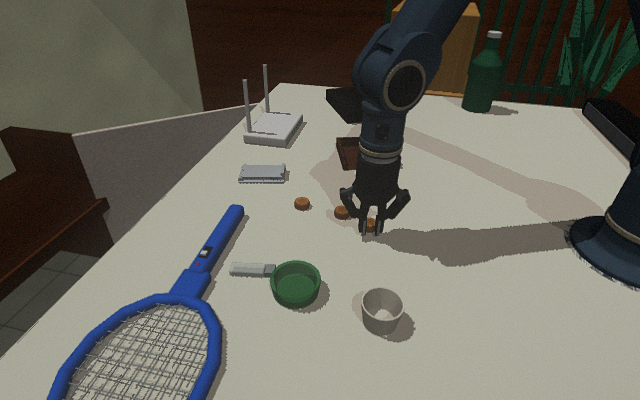

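Call:
{"fn": "jog_arm", "kwargs": {
  "slide": [
    [-0.03,0,0],
    [-0.07,0,0],
    [-0.11,0,0],
    [-0.15,0,0],
    [-0.19,0,0],
    [-0.23,0,0],
    [-0.27,0,0],
    [-0.31,0,0]
  ],
  "delta_rot": [
    [0,0,0],
    [0,0,0],
    [0,0,0],
    [0,0,0],
    [0,0,0],
    [0,0,0],
    [0,0,0],
    [0,0,0]
  ],
  "hand": [20,20,20,20,20,20,20,20]
}}

```text
time: 5.28
tool_pos: [526.4, -50.6, 6.4]
ee_rot: [0.632, 0.775, 0.0, 0.0]
ft_force: [-0.1, 0.2, 0.5]
finger_gap: 20.1
grasp_force: 0.1
```

Call:
{"fn": "jog_arm", "kwargs": {
  "slide": [
    [-0.04,0,0],
    [-0.08,0,0],
    [-0.12,0,0],
    [-0.16,0,0],
    [-0.2,0,0],
    [-0.23,0,0],
    [-0.25,0,0],
    [-0.26,0,0]
  ],
  "delta_rot": [
    [0,0,0],
    [0,0,0],
    [0,0,0],
    [0,0,0],
    [0,0,0],
    [0,0,0],
    [0,0,0],
    [0,0,0]
  ],
  "hand": [20,20,20,20,20,20,20,20]
}}

```text
time: 6.28
tool_pos: [547.3, -151.7, 6.4]
ee_rot: [0.632, 0.775, 0.0, -0.0]
ft_force: [0.1, 0.9, 0.3]
finger_gap: 20.0
grasp_force: 0.2
```

Run:
```python
from h import *
for n in("scene","side"):
    d=cam(n)
    for x in discs(d,8): print(n,*x)
    if n=="side": cv2.imwrite("pics/s4.png",cv2.resize(d["image"][100:240,280:460],(720,560),interpolation=cv2.INTER_CUBIC)[:,:,::-1])
s=bot.read_state();print(s["tool_pos"],w2t(s["tool_pos"]),s["ft_force"])
T=t2w((40,22)); e,y=behind(np.array([492.7,114.3]),T,25); e=T+e-[492.7,114.3]; jog((*e,7),y)
```

```text
scene [343.1 191.2] 106 [565.1  12.8   9. ]
scene [302.2 206.4] 114 [6.576e+02 4.000e-01 9.000e+00]
side [455.5   8.3] 575 [   37.9 -3498.6     9. ]
side [422.7  90.8] 285 [ 385.8 -852.3    9. ]
side [361. 167.] 30 [ 549.8 -183.     9. ]
side [301.3 200.8] 95 [ 6.601e+02 -3.000e-01  9.000e+00]
side [341.5 209.6] 100 [567.9  11.2   9. ]
[ 547.22599587 -151.57751114    6.38323136] [-102.74431109   37.77955342] [-0.89871976 -0.13593876  0.03507937]
slide [-0.2965  0.0034 -0.0015] rot [ 0.      0.     -0.0005]
```

View pics/s4.png

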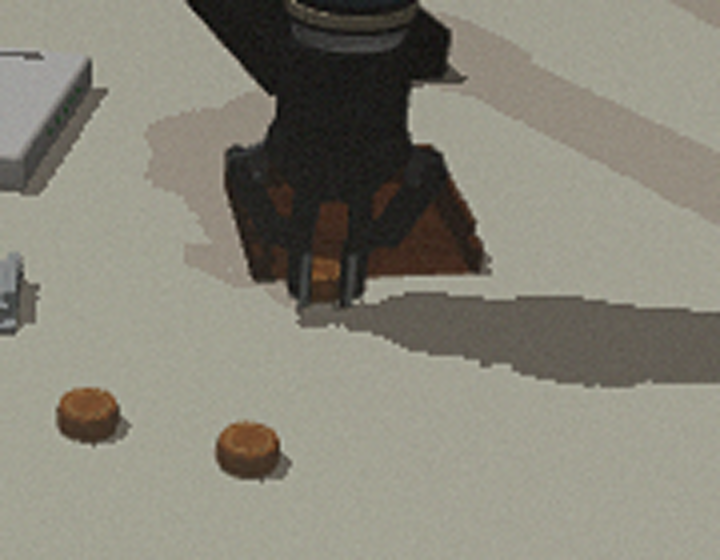

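Call:
{"fn": "jog_arm", "kwargs": {
  "slide": [
    [-0.025,0.002,-0.003],
    [-0.05,0.003,-0.003],
    [-0.08,0.003,-0.003],
    [-0.11,0.003,-0.003],
    [-0.14,0.003,-0.003],
    [-0.17,0.003,-0.003],
    [-0.2,0.003,-0.003],
    [-0.23,0.003,-0.003]
  ],
  "delta_rot": [
    [0,0,0],
    [0,0,0],
    [0,0,0],
    [0,0,0],
    [0,0,0],
    [0,0,0],
    [0,0,0],
    [0,0,0]
  ],
  "hand": [20,20,20,20,20,20,20,20]
}}

```text
time: 7.38
tool_pos: [567.1, -242.0, 7.6]
ee_rot: [0.632, 0.775, -0.0, 0.0]
ft_force: [0.1, 0.4, 0.2]
finger_gap: 19.9
grasp_force: 0.1
```

Call:
{"fn": "jog_arm", "kwargs": {
  "slide": [
    [-0.025,0,0],
    [-0.04,0,0],
    [-0.05,0,0],
    [-0.05,0,0],
    [-0.02,0,0],
    [0.03,0,-0.05],
    [0.08,0,-0.15],
    [0.1,0,-0.2]
  ],
  "delta_rot": [
    [0,0,0],
    [0,0,0],
    [0,0,0],
    [0,0,0],
    [0,0,0],
    [0,0,0],
    [0,0,0],
    [0,0,0]
  ],
  "hand": [20,20,20,20,20,20,20,20]
}}

```text
time: 8.38
tool_pos: [559.6, -199.5, 89.6]
ee_rot: [0.63, 0.776, 0.001, 0.001]
ft_force: [0.8, -0.0, 0.4]
finger_gap: 19.9
grasp_force: 0.0
```

Run:
```python
from h import *
s=bot.read_state();print(s["tool_pos"],s["ft_force"])
P=np.array([567,11.8]); T=t2w((36,-34)); b,y=behind(P,T,45); print(b,y,np.linalg.norm(T-P))
jog((*b,85),y); jog((*b,7),y); e=T+(b-P)*25/45; jog((*e,7),y)
```

```text
[ 559.56255633 -199.47704763   89.61561447] [ 0.79841271 -0.02358981  0.44356476]
[573.14806103  56.37803658] 82.14748594271931 320.7355357455902
slide [0.6191 0.1644 0.0115] rot [0.0004 0.     0.0547]
slide [0.6192 0.1639 0.2065] rot [0.0004 0.     0.0547]
slide [-0.1828 -0.123   0.2064] rot [0.0004 0.     0.0547]
```

Call:
{"fn": "jog_arm", "kwargs": {
  "slide": [
    [0.62,0.164,0.01],
    [0.62,0.164,0.01],
    [0.62,0.164,0.01],
    [0.62,0.164,0.01],
    [0.62,0.164,0.05],
    [0.62,0.164,0.12],
    [0.62,0.164,0.18],
    [0.62,0.164,0.18]
  ],
  "delta_rot": [
    [0,0,0.0547],
    [0,0,0.0547],
    [0,0,0.0547],
    [0,0,0.0547],
    [0,0,0.0547],
    [0,0,0.0547],
    [0,0,0.0547],
    [0,0,0.0547]
  ],
  "hand": [20,20,20,20,20,20,20,20]
}}

```text
time: 9.38
tool_pos: [571.2, 52.6, 13.4]
ee_rot: [0.755, 0.655, -0.002, -0.001]
ft_force: [0.1, -0.5, 0.6]
finger_gap: 20.1
grasp_force: 0.0
```

Run:
```python
from h import *
for n in("scene","side"):
    d=cam(n)
    for x in discs(d,8): print(n,*x,w2t(x[2]).round())
s=bot.read_state();print(s["tool_pos"],s["ft_force"])
P=np.array([567,11.8]); T=t2w((36,-34)); b,y=behind(P,T,45); 
jog((*b,7),y); e=T+(b-P)*25/45; jog((*e,7),y)
```

```text
scene [148.7   8.9] 19 [ 689.  -859.5    9. ] [614. -52.]
scene [271.3 106.3] 78 [ 572.8 -293.2    9. ] [40. 17.]
scene [338.1 188.7] 10 [570.4   1.9   9. ] [-241.  108.]
scene [302.2 207. ] 107 [658.5   1.7   9. ] [-213.  192.]
side [450.6   7.9] 720 [   83.2 -3508.      9. ] [ 2933. -1467.]
side [415.1  89.4] 361 [ 415.5 -862.2    9. ] [ 529. -313.]
side [301.3 200.7] 94 [660.2  -0.7   9. ] [-210.  193.]
side [337.5 209.1] 35 [576.5  11.5   9. ] [-248.  117.]
[573.18360707  53.48191295  15.67786642] [-0.247605   -0.30810008 -0.31748934]
slide [ 0.0072 -0.0011  0.0217] rot [-0.      0.     -0.0007]
slide [-0.8447  0.0026  0.0219] rot [-0.      0.     -0.0007]
```

Call:
{"fn": "jog_arm", "kwargs": {
  "slide": [
    [0,0,0.0217],
    [-0.02,0,0.0217],
    [-0.04,0,0.0217],
    [-0.065,0,0.0217],
    [-0.1,0,0.0217],
    [-0.14,0,0.0217],
    [-0.18,0,0.0217],
    [-0.22,0,0.0217]
  ],
  "delta_rot": [
    [0,0,0],
    [0,0,0],
    [0,0,0],
    [0,0,0],
    [0,0,0],
    [0,0,0],
    [0,0,0],
    [0,0,0]
  ],
  "hand": [20,20,20,20,20,20,20,20]
}}

```text
time: 10.48
tool_pos: [560.6, -34.4, 6.9]
ee_rot: [0.755, 0.655, -0.0, 0.0]
ft_force: [0.3, -0.3, 0.4]
finger_gap: 20.1
grasp_force: 0.2
```

Call:
{"fn": "jog_arm", "kwargs": {
  "slide": [
    [-0.04,0,0],
    [-0.08,0,0],
    [-0.12,0,0],
    [-0.16,0,0],
    [-0.2,0,0],
    [-0.23,0,0],
    [-0.25,0,0],
    [-0.27,0,0]
  ],
  "delta_rot": [
    [0,0,0],
    [0,0,0],
    [0,0,0],
    [0,0,0],
    [0,0,0],
    [0,0,0],
    [0,0,0],
    [0,0,0]
  ],
  "hand": [20,20,20,20,20,20,20,20]
}}

```text
time: 11.48
tool_pos: [545.6, -140.2, 6.9]
ee_rot: [0.755, 0.656, 0.0, -0.0]
ft_force: [0.7, -0.1, -0.4]
finger_gap: 20.3
grasp_force: 0.1
```

Run:
```python
from h import *
for n in("scene","side"):
    d=cam(n)
    for x in discs(d,8): print(n,*x,w2t(x[2]).round())
s=bot.read_state();print(s["tool_pos"],w2t(s["tool_pos"]),s["ft_force"])
P=np.array([567,11.8]); T=t2w((36,-34)); b,y=behind(P,T,45); e=T+(b-P)*25/45; jog((*e,7),y)
```

```text
scene [271.1 105.5] 39 [ 572. -296.    9.] [42. 15.]
scene [302.4 206.3] 115 [6.57e+02 4.00e-01 9.00e+00] [-212.  190.]
side [455.7   8.3] 567 [   36.  -3496.3     9. ] [ 2907. -1508.]
side [422.8  90.8] 283 [ 385.6 -852.2    9. ] [ 510. -338.]
side [361.9 168.5] 20 [ 546.6 -176.     9. ] [-80.  29.]
side [301.4 200.8] 95 [ 6.599e+02 -1.000e-01  9.000e+00] [-211.  193.]
[ 545.45374912 -141.02358623    6.84534733] [-113.31518988   39.44769943] [-0.35773981  0.22199545 -0.05330097]
slide [-3.535e-01  2.800e-03 -2.000e-04] rot [-0.      0.0001 -0.0008]
```

Call:
{"fn": "jog_arm", "kwargs": {
  "slide": [
    [-0.025,0.002,-0.002],
    [-0.05,0.002,-0.002],
    [-0.08,0.002,-0.002],
    [-0.11,0.002,-0.002],
    [-0.145,0.002,-0.002],
    [-0.18,0.002,-0.002],
    [-0.215,0.002,-0.002],
    [-0.25,0.002,-0.002]
  ],
  "delta_rot": [
    [0,0,0],
    [0,0,0],
    [0,0,0],
    [0,0,0],
    [0,0,0],
    [0,0,0],
    [0,0,0],
    [0,0,0]
  ],
  "hand": [20,20,20,20,20,20,20,20]
}}

```text
time: 12.58
tool_pos: [532.2, -240.2, 7.7]
ee_rot: [0.755, 0.656, -0.0, 0.0]
ft_force: [-0.6, -0.1, -0.7]
finger_gap: 20.5
grasp_force: 0.1
```

Call:
{"fn": "jog_arm", "kwargs": {
  "slide": [
    [-0.035,0,0],
    [-0.065,0,0],
    [-0.085,0,0],
    [-0.092,0,0],
    [-0.07,0,0],
    [0,0,-0.05],
    [0.08,0,-0.15],
    [0.1,0,-0.2]
  ],
  "delta_rot": [
    [0,0,0],
    [0,0,0],
    [0,0,0],
    [0,0,0],
    [0,0,0],
    [0,0,0],
    [0,0,0],
    [0,0,0]
  ],
  "hand": [20,20,20,20,20,20,20,20]
}}

```text
time: 13.58
tool_pos: [539.6, -195.6, 89.8]
ee_rot: [0.753, 0.658, 0.001, 0.001]
ft_force: [-0.2, -0.1, -0.0]
finger_gap: 20.0
grasp_force: 0.0
```

Run:
```python
from h import *
for x in discs(cam("scene"),8): print(*x,w2t(x[2]).round())
s=bot.read_state();print(s["tool_pos"],s["ft_force"])
P=np.array([658.6,0]); T=t2w((-120,-6)); b,y=behind(P,T,45); print(b,y,T,np.linalg.norm(T-P))
jog((*b,85),y); jog((*b,7),y)
```

```text
[283.3  94.4] 9 [ 526.9 -315.     9. ] [ 46. -33.]
[302.4 206.2] 105 [6.571e+02 2.000e-01 9.000e+00] [-212.  190.]
[ 540.63409505 -196.40499739   91.72925686] [0.16551225 0.38020335 0.86296089]
[691.36340648  30.84735314] 43.27468518924147 [ 500.2334993  -149.10498931] 217.5137843497502
slide [0.6138 0.2965 0.0184] rot [ 0.0009 -0.0003  0.1082]
slide [0.6139 0.2954 0.2134] rot [ 0.0009 -0.0003  0.1082]
```

Call:
{"fn": "jog_arm", "kwargs": {
  "slide": [
    [0.614,0.296,0.02],
    [0.614,0.296,0.02],
    [0.614,0.296,0.02],
    [0.614,0.296,0.02],
    [0.614,0.296,0.02],
    [0.614,0.296,0.08],
    [0.614,0.296,0.16],
    [0.614,0.296,0.19]
  ],
  "delta_rot": [
    [0,0,0.108],
    [0,0,0.108],
    [0,0,0.108],
    [0,0,0.108],
    [0,0,0.108],
    [0,0,0.108],
    [0,0,0.108],
    [0,0,0.108]
  ],
  "hand": [20,20,20,20,20,20,20,20]
}}

```text
time: 14.62
tool_pos: [687.7, 24.7, 8.8]
ee_rot: [0.93, 0.366, -0.003, 0.0]
ft_force: [-0.2, -0.2, -0.4]
finger_gap: 19.7
grasp_force: 0.0
```

Run:
```python
from h import *
for n in("scene","side"):
    d=cam(n)
    for x in discs(d,8): print(n,*x,w2t(x[2]).round())
s=bot.read_state();print(s["tool_pos"],s["ft_force"])
P=np.array([658.6,0]); T=t2w((-120,-6)); b,y=behind(P,T,45)
jog((*b,7),y);e=T+(b-P)*25/45; jog((*e,7),y)
```

```text
scene [148.9   9.2] 18 [ 689.2 -857.6    9. ] [612. -52.]
side [414.7  89.2] 370 [ 417. -864.    9.] [ 532. -312.]
side [356.6 146.8] 45 [ 576.  -295.4    9. ] [43. 19.]
side [375.6 146.3] 47 [ 524.  -311.8    9. ] [ 42. -35.]
[688.28910086  25.45542384   9.79899987] [-0.28620697 -0.40154758 -0.36454759]
slide [ 0.0148 -0.0046  0.007 ] rot [-0.0003  0.0005 -0.0008]
slide [-0.5789 -0.0018  0.009 ] rot [-0.0003  0.0005 -0.0008]
```

Call:
{"fn": "jog_arm", "kwargs": {
  "slide": [
    [0,0,0],
    [0,0,0],
    [0,0,0]
  ],
  "delta_rot": [
    [0,0,0],
    [0,0,0],
    [0,0,0]
  ],
  "hand": [20,20,20]
}}

```text
time: 15.1
tool_pos: [690.2, 27.1, 12.8]
ee_rot: [0.93, 0.367, 0.001, 0.0]
ft_force: [-0.5, -0.3, -0.0]
finger_gap: 20.1
grasp_force: 0.0
```

Run:
```python
from h import *
P=np.array([658.6,0]); T=t2w((-120,-6)); b,y=behind(P,T,45)
jog((*b,7),y);e=T+(b-P)*25/45; jog((*e,7),y)
```

```text
slide [ 0.0085 -0.005   0.0144] rot [ 0.0002 -0.0002 -0.0006]
slide [-0.5853 -0.0027  0.0136] rot [ 0.0002 -0.0002 -0.0006]
```

Call:
{"fn": "jog_arm", "kwargs": {
  "slide": [
    [0,-0.004,0.014],
    [-0.02,-0.004,0.014],
    [-0.04,-0.004,0.014],
    [-0.065,-0.004,0.014],
    [-0.1,-0.004,0.014],
    [-0.14,-0.004,0.014],
    [-0.18,-0.004,0.014],
    [-0.22,-0.004,0.014]
  ],
  "delta_rot": [
    [0,0,0],
    [0,0,0],
    [0,0,0],
    [0,0,0],
    [0,0,0],
    [0,0,0],
    [0,0,0],
    [0,0,0]
  ],
  "hand": [20,20,20,20,20,20,20,20]
}}

```text
time: 16.1
tool_pos: [623.4, -32.9, 6.2]
ee_rot: [0.93, 0.367, -0.0, 0.0]
ft_force: [0.3, 0.5, -1.0]
finger_gap: 20.0
grasp_force: 0.0
```

Call:
{"fn": "jog_arm", "kwargs": {
  "slide": [
    [-0.04,0,0],
    [-0.08,0,0],
    [-0.12,0,0],
    [-0.16,0,0],
    [-0.2,0,0],
    [-0.24,0,0],
    [-0.27,0,0],
    [-0.3,0,0]
  ],
  "delta_rot": [
    [0,0,0],
    [0,0,0],
    [0,0,0],
    [0,0,0],
    [0,0,0],
    [0,0,0],
    [0,0,0],
    [0,0,0]
  ],
  "hand": [20,20,20,20,20,20,20,20]
}}

```text
time: 17.1
tool_pos: [536.1, -114.3, 6.2]
ee_rot: [0.93, 0.367, 0.0, 0.0]
ft_force: [-0.3, -0.2, 0.4]
finger_gap: 20.2
grasp_force: 0.0
```

Call:
{"fn": "jog_arm", "kwargs": {
  "slide": [
    [-0.025,0,0],
    [-0.045,0,0],
    [-0.06,0,0],
    [-0.063,0,0],
    [-0.03,0,0],
    [0.03,0,0],
    [0.08,0,-0.08],
    [0.08,0,-0.15]
  ],
  "delta_rot": [
    [0,0,0],
    [0,0,0],
    [0,0,0],
    [0,0,0],
    [0,0,0],
    [0,0,0],
    [0,0,0],
    [0,0,0]
  ],
  "hand": [20,20,20,20,20,20,20,20]
}}

```text
time: 18.1
tool_pos: [563.0, -87.7, 67.3]
ee_rot: [0.929, 0.369, 0.002, -0.001]
ft_force: [0.5, 0.3, -0.1]
finger_gap: 20.0
grasp_force: 0.0
```

Run:
```python
from h import *
for n in("scene","side"):
    d=cam(n)
    for x in discs(d,8): print(n,*x,w2t(x[2]).round())
cv2.imwrite("pics/s5.png",cv2.resize(d["image"][100:240,280:460],(720,560),interpolation=cv2.INTER_CUBIC)[:,:,::-1])
s=bot.read_state();print(s["tool_pos"],w2t(s["tool_pos"]),s["ft_force"])
P=t2w((-120,-6)); T=t2w((-5,-6)); b,y=behind(P,T,48); print(P,b,y)
jog((*b,70),y)
```

```text
scene [283.3  95.5] 16 [ 528.8 -311.6    9. ] [ 43. -30.]
scene [289.6  94.6] 19 [ 513.8 -306.     9. ] [ 33. -43.]
scene [270.6 105.9] 47 [ 573.5 -295.4    9. ] [42. 17.]
side [414.8  89.2] 351 [ 416.6 -863.3    9. ] [ 531. -312.]
side [376.  146.2] 36 [ 522.8 -312.2    9. ] [ 42. -36.]
side [379.1 175. ] 66 [ 501.2 -154.     9. ] [-115.   -7.]
[564.14744312 -89.33178433  69.24983366] [-156.40415225   73.57742109] [0.85955172 0.2067853  0.30165371]
[ 500.2334993  -149.10498931] [ 485.00287579 -103.58545386] 108.49999999999999
slide [-0.1685 -0.1096 -0.0034] rot [ 0.0012 -0.0004 -0.1813]
```

View pics/s5.png

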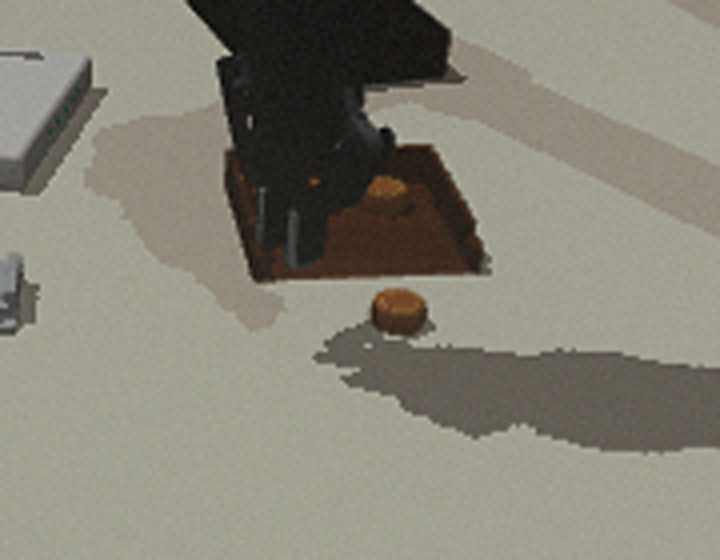

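The third disc stands just before the lip (crop (400,310)); the other two are inside.

Call:
{"fn": "jog_arm", "kwargs": {
  "slide": [
    [-0.169,-0.11,0],
    [-0.169,-0.11,0],
    [-0.169,-0.11,0],
    [-0.169,-0.11,0],
    [-0.169,-0.11,0],
    [-0.169,-0.11,0],
    [-0.169,-0.11,0.05],
    [-0.169,-0.11,0.1]
  ],
  "delta_rot": [
    [0,0,-0.1813],
    [0,0,-0.1813],
    [0,0,-0.1813],
    [0,0,-0.1813],
    [0,0,-0.1813],
    [0,0,-0.1813],
    [0,0,-0.1813],
    [0,0,-0.1813]
  ],
  "hand": [20,20,20,20,20,20,20,20]
}}

```text
time: 19.2
tool_pos: [481.4, -104.9, 25.3]
ee_rot: [0.585, 0.811, 0.001, -0.0]
ft_force: [0.9, -0.7, 0.2]
finger_gap: 19.9
grasp_force: 0.0
```

Call:
{"fn": "jog_arm", "kwargs": {
  "slide": [
    [0,0,0.03],
    [0,0,0.03],
    [0,0,0.03],
    [0,0,0.03]
  ],
  "delta_rot": [
    [0,0,0],
    [0,0,0],
    [0,0,0],
    [0,0,0]
  ],
  "hand": [20,20,20,20]
}}

```text
time: 19.7
tool_pos: [481.1, -105.9, 14.7]
ee_rot: [0.585, 0.811, 0.0, 0.001]
ft_force: [-0.9, 0.4, -0.1]
finger_gap: 19.7
grasp_force: 0.0
```

Run:
```python
from h import *
for x in discs(cam("scene"),8): print(*x,w2t(x[2]).round())
s=bot.read_state();print(s["tool_pos"],w2t(s["tool_pos"]),s["ft_force"])
P=t2w((-117,-6.5)); T=t2w((-3,-6.5)); b,y=behind(P,T,45); jog((*b,7),y); e=T+(b-P)*25/45; jog((*e,7.5),y)
```

```text
[287.5  94.4] 36 [ 517.9 -309.5    9. ] [ 38. -40.]
[328.8 133.3] 10 [ 501.3 -142.7    9. ] [-126.   -3.]
[ 481.0350231  -106.01891514   14.71216547] [-166.95130924  -10.53495716] [ 0.20426322 -0.23115879 -0.7236773 ]
slide [-0.0123  0.0101  0.0193] rot [ 0.0002  0.0001 -0.0005]
slide [-0.3473  0.0111  0.0183] rot [ 0.0002  0.0001 -0.0005]
```

Call:
{"fn": "jog_arm", "kwargs": {
  "slide": [
    [0,0.01,0.018],
    [-0.02,0.01,0.018],
    [-0.04,0.01,0.018],
    [-0.065,0.01,0.018],
    [-0.09,0.01,0.018],
    [-0.12,0.01,0.018],
    [-0.15,0.01,0.018],
    [-0.18,0.01,0.018]
  ],
  "delta_rot": [
    [0,0,0],
    [0,0,0],
    [0,0,0],
    [0,0,0],
    [0,0,0],
    [0,0,0],
    [0,0,0],
    [0,0,0]
  ],
  "hand": [20,20,20,20,20,20,20,20]
}}

```text
time: 20.75
tool_pos: [507.2, -173.9, 6.9]
ee_rot: [0.586, 0.811, 0.0, 0.0]
ft_force: [-0.3, 0.9, -0.3]
finger_gap: 20.1
grasp_force: 0.1
```

Call:
{"fn": "jog_arm", "kwargs": {
  "slide": [
    [-0.03,0,0],
    [-0.06,0,0],
    [-0.09,0,0],
    [-0.12,0,0],
    [-0.145,0,0],
    [-0.16,0,0],
    [-0.168,0,0],
    [-0.168,0,0]
  ],
  "delta_rot": [
    [0,0,0],
    [0,0,0],
    [0,0,0],
    [0,0,0],
    [0,0,0],
    [0,0,0],
    [0,0,0],
    [0,0,0]
  ],
  "hand": [20,20,20,20,20,20,20,20]
}}

```text
time: 21.75
tool_pos: [528.1, -236.8, 6.9]
ee_rot: [0.585, 0.811, 0.0, 0.0]
ft_force: [0.1, -0.9, 1.2]
finger_gap: 19.9
grasp_force: 0.0
```

Call:
{"fn": "jog_arm", "kwargs": {
  "slide": [
    [0.04,0,0],
    [0.1,0,-0.05],
    [0.2,0,-0.2],
    [0.35,0,-0.35],
    [0.5,0,-0.4],
    [0.65,0,-0.4],
    [0.75,0,-0.4],
    [0.75,0,-0.4]
  ],
  "delta_rot": [
    [0,0,0],
    [0,0,0],
    [0,0,0],
    [0,0,0],
    [0,0,0],
    [0,0,0],
    [0,0,0],
    [0,0,0]
  ],
  "hand": [20,20,20,20,20,20,20,20]
}}

```text
time: 22.75
tool_pos: [431.2, 53.1, 167.5]
ee_rot: [0.581, 0.814, -0.0, 0.001]
ft_force: [-0.1, -0.2, -0.2]
finger_gap: 20.2
grasp_force: 0.0
```

Run:
```python
from h import *
for n in("scene","side"):
    d=cam(n)
    for x in discs(d,8): print(n,*x,w2t(x[2]).round())
    if n=="scene": save(d,"s6")
    else: cv2.imwrite("pics/s7.png",cv2.resize(d["image"][100:200,280:440],(800,500),interpolation=cv2.INTER_CUBIC)[:,:,::-1])
s=bot.read_state();print(s["time"],s["tool_pos"],s["ft_force"])
```

```text
scene [294.5 105.4] 15 [ 522.8 -265.9    9. ] [ -2. -22.]
side [409.7   6. ] 311 [  473.  -3505.6     9. ] [ 3054. -1097.]
side [476.3  12.2] 36 [ -128.3 -3293.7     9. ] [ 2663. -1600.]
side [390.1  85.7] 161 [ 516.  -883.1    9. ] [ 581. -224.]
side [459.7  94.6] 23 [ 245.2 -844.3    9. ] [ 458. -468.]
side [356.4 146.6] 41 [ 576.7 -296.     9. ] [44. 20.]
side [375.6 146.3] 41 [ 524.  -311.4    9. ] [ 41. -35.]
side [370. 152.] 45 [ 535.8 -272.5    9. ] [  8. -11.]
22.85 [432.77548824  48.91458255 166.85008177] [-0.14441989  0.44267449 -0.18969458]
```

View pics/s6.png

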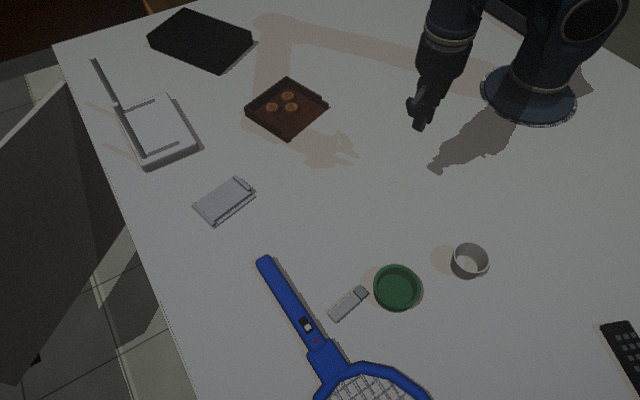

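View pics/s7.png

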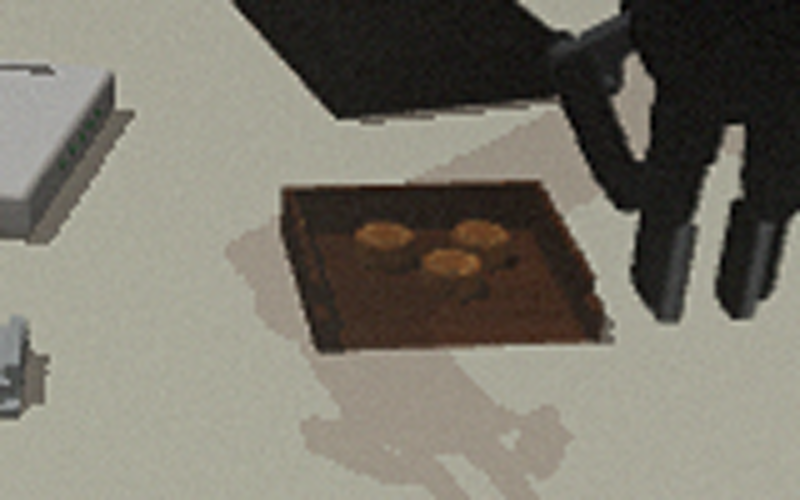

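All three discs lie flat inside the tray (crop (385,235), (480,233), (450,263)), and nothing else has moved.

Call:
{"fn": "jog_arm", "kwargs": {
  "slide": [
    [0,0,0],
    [0,0,0],
    [0,0,0],
    [0,0,0]
  ],
  "delta_rot": [
    [0,0,0],
    [0,0,0],
    [0,0,0],
    [0,0,0]
  ],
  "hand": [20,20,20,20]
}}

```text
time: 23.35
tool_pos: [433.9, 47.6, 166.8]
ee_rot: [0.586, 0.81, -0.0, -0.0]
ft_force: [1.0, -0.4, -0.2]
finger_gap: 19.7
grasp_force: 0.0
```

```bash
python3 -c "
from workcell import bot
print(bot.hand_in())"
```

```text
the job is handed in; nothing more can be done
None
```

I swept all three discs into the tray, where the last pictures show them flat and wholly on its floor with nothing else moved; I handed the job in at about 23 s and no verdict came back.

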